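# Refit a blood-pump rotor and hold in the recessed reset

## Task

The blood-pump module lies on its back for service: slide the overhauled roller rotor down over the upright drive shaft, hub upwards, until it is fully home, without dropping it, and let go of it. Then take the blunt probe out of the nickel tin, reach its tip through the round hole in the module's panel and hold the recessed red reset button fully down so that the rotor's hour counter clears. Finish while still gripping the probe and holding the button down with it, do not press the reset before the rotor is home, and leave the bottle, the stopcock and the tilting bin as they are.

Things in the scene. Friction and masses are not known exactly. Their poses are not given: they have to be found in the camera images.
- module: blood-pump module, grey case lying on its back, fixed, 166 mm (its x) by 246 mm (its y), panel facing up, 100 mm above the shelf. Origin: centre of its underside; z up. In its frame: drive shaft at x +12, y +55 mm; reset hole with red ring at x -38, y -85; black dial 15 mm high at x +6, y -46; white tube clips 14 mm high at x -66, y +19 and +91; window and lamp under 4 mm high
- shaft_seat (a point): centre of the shoulder (28 mm across, 4 mm above the panel) on which the rotor's underside rests when fully home, 104 mm above the shelf; axes as the module's, z up along the shaft. A dark horseshoe raceway wall runs round it: inner radius 45 mm, outer 56 mm, 28 mm high above the panel, open towards the module's -x
- shaft_tip (a point): top of the fixed steel drive shaft: 12 mm across, standing 43 mm above the shoulder, the last 6 mm tapering to 4 mm across; 147 mm above the shelf
- rotor: two-roller pump rotor, loose, about 0.28 kg, standing hub up on the shelf. Origin: centre of its flat underside, z up along the hub. Blue round hub 32 mm across, 60 mm tall, through bore 15 mm; arms with white rollers along its x, reaching 41 mm either side, 24 mm wide, up to 31 mm above the underside; above that the hub is free to grip from any side. Any turn about the shaft is right
- hub_top (a point): centre of the top of the rotor's blue hub (rim of the bore), 60 mm above its underside
- tin: dented nickel instrument tin, fixed, 110 mm (its x) by 64 mm (its y) by 60 mm high, with three holes of 7 mm in the lid in a row along its x, 34 mm apart. Origin: centre of its underside; z up
- tin_hole (a point): middle hole in the tin's lid, at lid height (60 mm above the shelf), where the probe stands at the start; 56 mm deep
- probe: blunt steel probe, loose, about 60 g, 135 mm long, standing upright in the tin. Origin: centre of its tip, z along it towards the handle. Thin shank 4 mm across from 0 to 50 mm, then a round knurled dark handle 12 mm across from 50 to 135 mm with a yellow band near its end; at the start the handle's lower end rests on the tin's lid
- probe_tip (a point): the tip of the probe's shank (same point as the probe's origin)
- reset_hole (a point): centre of the round hole in the panel, 12 mm across, at panel height (100 mm above the shelf); the well goes straight down to the button
- button_top (a point): centre of the red reset button's top: the button is 10 mm across and at rest lies 12 mm below the panel face; it moves down with the button
- reset_button (a joint): how far the reset button is pressed, m: 0 at rest, 0.005 fully down against a hard stop; it springs back by itself; 1.5 N starts it, 4.5 N holds it fully down
- bottle: amber glass dropper bottle with black cap and rubber bulb, loose, 34 mm across, 99 mm tall. Origin: centre of its underside. To be left alone
- stopcock: brass stopcock body, loose, upright barrel 24 mm across and 30 mm tall with two nozzles along its x, 72 mm over both. Origin: centre of its underside. To be left alone
- bin_cradle: fixed dark steel cradle of the tilting bin, base 130 mm (its x) by 150 mm (its y), with a brass pivot pin along its y 62 mm up. Origin: centre of its underside
- bin_rim (a point): middle of the front rim of the open steel bin (120 by 120 by 80 mm, two white pinch clamps in it) that rocks about the pivot pin and stays where it is left; 60 mm in front of the pin and 40 mm above it when level. To be left alone

How it is judged (in metres and radians):
On the way:
1. the rotor is fully home on the drive shaft and let go (horizontal distance between rotor and shaft_seat below 0.003 m and z of rotor in the frame of shaft_seat between -0.003 and 0.003 m and angle between rotor's own z axis and vertical below 0.08 rad and contact force between the fingers and rotor below 0.1 N), for 0.3 s.
At the end, for the whole second after the job is handed in: Through the last second: rotor on the shaft shoulder (within 3 mm across and in height, tilt under 0.08 rad), let go; probe gripped, within 0.35 rad of upright, its tip through the reset hole pressing the button with over 1 N and keeping it over 4 of its 5 mm down (all of step 1 and value of joint reset_button above 0.004 m and contact force between probe and reset_button above 1 N and horizontal distance between probe_tip and reset_hole below 0.006 m and z of probe_tip in the frame of reset_hole below -0.012 m and angle between probe's own z axis and vertical below 0.35 rad and contact force between the fingers and probe above 2 N); the arm keeps its last pose, push and grip.
It fails at once if the rotor is dropped: it falls freely at over 0.5 m/s (linear speed of rotor above 0.5 m/s and contact force between the fingers and rotor below 0.1 N).
It fails at once if the reset button is pressed before the rotor is home (value of joint reset_button above 0.0025 m and (horizontal distance between rotor and shaft_seat above 0.006 m or z of rotor in the frame of shaft_seat above 0.006 m)).
It fails at once if the dropper bottle is tipped or shifted by more than 30 mm (angle between bottle's own z axis and vertical above 0.5 rad or distance of bottle from where it was at the start of the episode above 0.03 m).
It fails at once if the stopcock is shifted by more than 30 mm (distance of stopcock from where it was at the start of the episode above 0.03 m).
It fails at once if the tilting bin is rocked by more than 25 mm at its rim (distance of bin_rim from where it was at the start of the episode above 0.025 m).
It also fails if it takes over 61 s, if anything falls off the work surface, if the arm or the gripper's body presses on something with over 40 N, if the wrist force passes 120 N, or if a joint passes its speed limit or range.

## Robot

A 6-joint arm with a two-finger parallel gripper is mounted at the origin on the work surface. World frame = base frame: x ahead of the robot, y to its left, z up, the work surface at z = 0. Lengths are in mm, angles in rad, forces in N, time in s.
With the tool pointing down it reaches from about 275 to 750 mm from the base axis. Payload 10.2 kg.
Tool frame: the origin (TCP) lies midway between the tips of the shut fingers; the grasp point (between the pads) lies 19 mm behind it; z points along the fingers, y is the line along which they close (so a half turn about z gives the same grasp; the last joint's range is limited). The gripper opens to 85 mm and grips with 20 to 120 N. Pads are 22 mm wide; open, the fingers measure 114 mm over their backs; the gripper's body (76 mm by 85 mm) begins 54 mm behind the grasp point. The pads swing forward as they close: fully open they stand 13 mm farther back than shut.
Start: joints at [-1.324, 0.313, 1.498, -0, 1.331, -0.223], TCP at [237.661, -468.133, 231.294] pointing down, gripper open.
Joint ranges: [-2.94, 2.94], [-0.97, 2.17], [0.19, 2.56], [-1.23, 4.37], [0.02, 3.11], [-2.88, 2.88]. Speed limits (rad/s): [2.39, 2.39, 3.01, 3.14, 3.14, 3.14].

## Interface

Orientations are given as a unit quaternion [w, x, y, z].
In Python, from rig import ctrl gives the robot as it stands.
- The arm moves only by the tool send_rows, never from a script. Its argument "targets" is a list of rows, each an object with "offset": the shift along the world's x, y, z in cm, a list of three; "spin": the turn about the world's z in rad. A call has 1 to 8 rows; each row is the pose to reach, as a shift and turn from the pose commanded when the call began; what a row does not reach only later rows make up. A row lasts 1/12 s, in which the tool goes at most 41.7 mm and 7.16 degrees, less where a joint would pass 70% of its speed; a pose out of reach is approached as far as the arm can. A call with a gripper value outside its range is refused whole. "grip" is the opening, from 0 (shut) to 1 (fully open), set as the call begins (left out, the last holds). The fingers move at their own pace and stop on an object; "squeeze" is the grip in N (left out, the last holds). Time passes only in rows, so rows that repeat a pose let the fingers close. It gives the time, the measured TCP pose, the force, the opening and the grip force at its end, in the units of the state.
- ctrl.sense(): the state, without advancing time (a new reading comes with each control period).
- ctrl.capture(name): name is "scene" or "side" or "wrist"; returns (picture, depth): 384x512x3 uint8, red, green, blue; 384x512 float32, mm along the optical axis (not along the pixel's ray), 0 where there is no reading.
- ctrl.calibration(name): a dict with "fx", "fy", "cx", "cy" (pixels), "view" (4x4, takes a point from world to camera coordinates); the wrist camera has in their place "mount" (4x4, takes a point from camera to tool coordinates, whose origin is the TCP and whose axes are the flange's). Camera axes: x right, y down, z forward; pixel columns grow to the right and rows downward; lengths in mm; the calibration is good to about 2 mm. A picture is of the moment at which its call begins: read the wrist's pose just before it. calibration takes no time and is no camera call.
- ctrl.finish_job(): hands the job in; it is judged then, once.
Trained networks look in the newest picture that a camera, given by its name, has taken for a name from the list of things; names that differ only in an ending like _2 or _b are one class to them, and where a whole thing is asked for, a point or a joint stands for the part that bears it (a point fixed in the world has none). Each returns a list of dicts, best first, with "conf" (0 to 1); they miss things now and then, are a little off and sometimes report something else, mostly with a low value. They report only what shows in the picture. A call takes as long as a camera call.
- ctrl.search_frame(camera, query): "box" ([left, top, right, bottom] in pixels, round what is visible of it).
- ctrl.place_of(camera, query): "uv" ([column, row] in pixels: a listed point, or the origin of a listed thing).
The state is a dict: "time_s": time; "joints": joint angles; "dq": joint speeds; "tau": joint torques, N m; "eef_pos": TCP position; "ee_rot": TCP orientation; "force": force on the tool from outside, world axes, zero at the start; "wrist_torque": the same for the moment, N m; "grip_width": opening from 0.0 (shut) to 1.0 (fully open); "grip_force": force on a finger pad.
Only numpy, scipy, OpenCV 4.12 (cv2) and the standard library are available. Lean on these libraries where they do the work, as an engineer would, in place of code of your own. Each camera call takes 0.05 s, during which the arm holds its last target. There are 200 camera calls.

## Working session

There is one attempt and no reset: what is moved stays moved. The work goes in short steps, Python scripts to look and compute and a tool call to move; the robot and the scene stay as the last step left them, time stands still between calls to the robot, and variables do not carry over. Pictures are saved under pics/ and viewed, at most 12 in all, crops included, and the job is handed in when it is done.

Besides the shell and the picture viewer there is one more tool, called after ">>>" as name(argument=value, ...) on one line, values as JSON. send_rows: Moves the arm, as the interface text tells. Its arguments: {"type":"object","properties":{"targets":{"type":"array"},"grip":{"type":"number"},"squeeze":{"type":"number"}},"required":["targets"]}

```bash
mkdir -p pics; ls
cat > h.py <<'E'
import numpy as np, cv2
from rig import ctrl
from scipy.spatial.transform import Rotation as R
def cam(name, s=None):
    c=ctrl.calibration(name)
    K=np.array([[c['fx'],0,c['cx']],[0,c['fy'],c['cy']],[0,0,1]])
    if 'view' in c: T=np.linalg.inv(np.array(c['view']))
    else:
        s=s or ctrl.sense(); q=s['ee_rot']; W=np.eye(4)
        W[:3,:3]=R.from_quat([q[1],q[2],q[3],q[0]]).as_matrix(); W[:3,3]=s['eef_pos']
        T=W@np.array(c['mount'])
    return K,T
def ray(K,T,uv,z):
    d=T[:3,:3]@np.linalg.inv(K)@np.array([uv[0],uv[1],1]); o=T[:3,3]
    return o+d*(z-o[2])/d[2]
def deproj(K,T,D):
    v,u=np.mgrid[:D.shape[0],:D.shape[1]]
    p=np.stack([(u-K[0,2])/K[0,0]*D,(v-K[1,2])/K[1,1]*D,D],-1)
    return p@T[:3,:3].T+T[:3,3]
def save(n,p): cv2.imwrite('pics/'+n+'.png',p[...,::-1])
E
python3 - <<'E'
from h import *
s=ctrl.sense(); print(s)
Z={'shaft_tip':147,'shaft_seat':104,'reset_hole':100,'hub_top':60,'rotor':0,'tin_hole':60,'probe':4,'tin':0,'bottle':0,'stopcock':0,'bin_cradle':0,'module':0}
ims=[]
for n in ('scene','side'):
    p,D=ctrl.capture(n); ims.append(p); K,T=cam(n); print(n,T[:3,3])
    np.save(n+'_D.npy',D)
    for q,z in Z.items():
        for r in ctrl.place_of(n,q)[:2]:
            print(q,np.round(r['uv']),round(r['conf'],2),np.round(ray(K,T,r['uv'],z)))
save('scene',ims[0]);save('side',ims[1])
E
```

```text
pics
{'time_s': 0.0, 'joints': array([-1.32437496e+00,  3.13462761e-01,  1.49845777e+00, -2.97344257e-05,
        1.33101376e+00, -2.23400825e-01]), 'dq': array([ 0.0002286 , -0.00019241,  0.00085414,  0.00103058,  0.000297  ,
       -0.00046451]), 'tau': array([-8.59081010e-04, -4.12270832e+01, -2.59750378e+01, -2.49346367e-04,
        4.11034824e-03, -4.32145839e-06]), 'eef_pos': array([ 237.59667589, -467.85673304,  230.72076642]), 'ee_rot': array([-6.70608016e-04,  9.72533996e-01,  2.32759913e-01, -2.21596610e-05]), 'force': array([ 0.2510544 , -0.27699227, -0.08578905]), 'wrist_torque': array([-0.0271381 , -0.00571102, -0.02158196]), 'grip_force': 0.0, 'grip_width': 0.9976223832419787}
scene [1301.46543845  132.14924016  852.08077891]
shaft_tip [229. 164.] 0.92 [561.  25. 147.]
shaft_seat [230. 172.] 0.94 [547.  23. 104.]
shaft_seat [229. 164.] 0.21 [517.  20. 104.]
hub_top [118. 182.] 0.68 [ 561. -303.   60.]
hub_top [120. 255.] 0.54 [ 808. -224.   60.]
rotor [122. 200.] 0.61 [ 579. -301.    0.]
rotor [174. 167.] 0.41 [ 431. -172.    0.]
tin_hole [321. 168.] 0.58 [471. 288.  60
[... 167 characters left out ...]
  0.]
module [210. 198.] 0.67 [555. -40.   0.]
side [ -94.50577888 1131.86855436  918.27912013]
shaft_tip [296. 172.] 0.57 [564.  26. 147.]
shaft_seat [297. 184.] 0.73 [559.  26. 104.]
reset_hole [323. 168.] 0.6 [ 543. -122.  100.]
hub_top [338. 156.] 0.51 [ 572. -295.   60.]
rotor [339. 170.] 0.75 [ 561. -294.    0.]
tin_hole [271. 242.] 0.79 [488. 276.  60.]
tin_hole [300. 170.] 0.71 [ 634. -119.   60.]
tin [270. 259.] 0.81 [486. 284.  -0.]
bottle [287. 160.] 0.69 [ 772. -244.    0.]
bottle [210. 309.] 0.51 [500. 535.   0.]
stopcock [226. 213.] 0.43 [738. 183.   0.]
bin_cradle [209. 306.] 0.55 [509. 529.   0.]
module [305. 204.] 0.87 [550. -21.  -0.]
module [269. 264.] 0.6 [476. 303.  -0.]
```

```bash
python3 -c "
import cv2
a=cv2.imread('pics/scene.png');cv2.imwrite('pics/scene2.png',cv2.resize(a[110:310,60:460],(800,400),interpolation=2))
a=cv2.imread('pics/side.png');cv2.imwrite('pics/side2.png',cv2.resize(a[110:360,160:420],(624,600),interpolation=2))"
```

```text
(no output)
```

View pics/scene2.png

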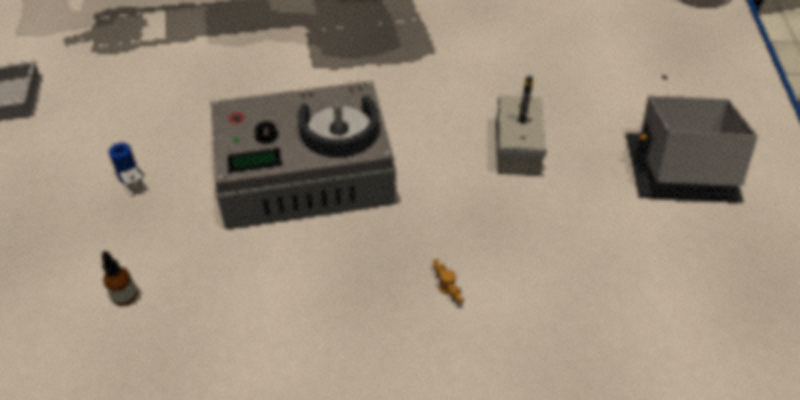

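View pics/side2.png

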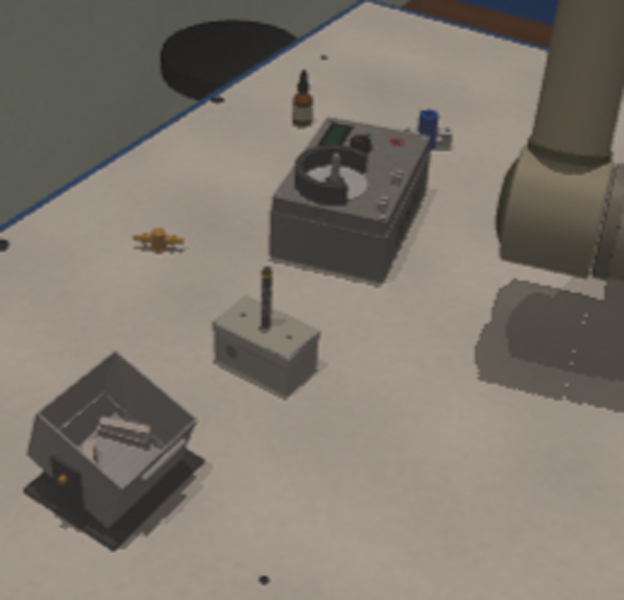

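The scene picture shows the rotor's blue hub at about (121,187), the module, tin with probe (323,168), bottle, stopcock and bin; these agree with the networks. Next I check the wrist mount to plan a close view of the rotor.

Run:
```python
from h import *
print(np.round(ctrl.calibration('wrist')['mount'],3)); K,T=cam('wrist'); print(K,T)
K,T=cam('scene');print(ray(K,T,(178,169),100)); D=np.load('scene_D.npy'); P=deproj(K,T,D); print(P[169,178],P[179,121],P[183,121])
K,T=cam('side');print(ray(K,T,(325.4,169),100))
```

```text
[[-1.00000e-03 -9.51000e-01 -3.08000e-01  7.85260e+01]
 [ 1.00000e+00 -1.00000e-03 -1.00000e-03 -6.21000e-01]
 [ 0.00000e+00 -3.08000e-01  9.51000e-01 -1.41041e+02]
 [ 0.00000e+00  0.00000e+00  0.00000e+00  1.00000e+00]]
[[282.11056348   0.         259.29891745]
 [  0.         282.11056348 191.88352102]
 [  0.           0.           1.        ]] [[ 4.51561367e-01 -8.48933137e-01 -2.74599454e-01  3.07398814e+02]
 [-8.92240029e-01 -4.29729274e-01 -1.38710062e-01 -4.32032428e+02]
 [-2.47855913e-04  3.07644730e-01 -9.51501266e-01  3.72337672e+02]
 [ 0.00000000e+00  0.00000000e+00  0.00000000e+00  1.00000000e+00]]
[ 539.59937929 -124.68112805  100.        ]
[ 528.87478725 -128.29646291   89.41315282] [ 4.91891692e+02 -3.29235916e+02 -4.28038347e-01] [ 562.39264925 -293.5049144    56.98210845]
[ 533.15156617 -120.19169433  100.        ]
```

>>> send_rows(targets=[{"offset":[32.7,17,-3],"spin":0},{"offset":[32.7,17,-3],"spin":0},{"offset":[32.7,17,-3],"spin":0},{"offset":[32.7,17,-3],"spin":0},{"offset":[32.7,17,-3],"spin":0},{"offset":[32.7,17,-3],"spin":0},{"offset":[32.7,17,-3],"spin":0},{"offset":[32.7,17,-3],"spin":0}])

```text
time_s: 1.97
eef_pos: [534.1, -313.5, 204.1]
ee_rot: [0.0, 0.973, 0.233, 0.0]
force: [-0.9, -0.3, -0.6]
grip_width: 0.999
grip_force: 0.0
```

>>> send_rows(targets=[{"offset":[0,0,0],"spin":0},{"offset":[0,0,0],"spin":0},{"offset":[0,0,0],"spin":0},{"offset":[0,0,0],"spin":0}])

```text
time_s: 2.3
eef_pos: [531.6, -315.7, 204.5]
ee_rot: [0.0, 0.973, 0.232, -0.0]
force: [-0.4, -0.3, -0.4]
grip_width: 1.003
grip_force: 0.0
```

```bash
cat > look.py <<'E'
import sys
from h import *
s=ctrl.sense(); p,D=ctrl.capture('wrist'); K,T=cam('wrist',s); np.savez('w.npz',p=p,D=D,K=K,T=T)
save(sys.argv[1],p); print(np.round(s['eef_pos'],1),'yaw x axis',np.round(R.from_quat(np.roll(s['ee_rot'],-1)).as_matrix()[:,0],3))
for a in sys.argv[2:]:
    q,z=a.split('=')
    for r in ctrl.place_of('wrist',q)[:2]: print(q,np.round(r['uv'],1),round(r['conf'],2),np.round(ray(K,T,r['uv'],float(z)),1))
P=deproj(K,T,D); np.save('P.npy',P)
E
python3 look.py w1 hub_top=60 rotor=0
python3 - <<'E'
from h import *
P=np.load('P.npy'); d=np.load('w.npz'); D=d['D']; z=P[...,2]
near=(abs(P[...,0]-568)<70)&(abs(P[...,1]+298)<70)&(D>0)
for lo,hi in((48,70),(14,38)):
    m=near&(z>lo)&(z<hi); q=P[m]; print(lo,len(q),np.median(q,0),q[:,:2].min(0),q[:,:2].max(0))
    c=cv2.fitEllipse(q[:,:2].astype(np.float32)) if 0 else cv2.minAreaRect(q[:,:2].astype(np.float32)); print(c)
E
```

```text
[ 531.6 -315.7  204.5] yaw x axis [ 0.892  0.451 -0.   ]
hub_top [259.  137.8] 0.66 [ 569.6 -295.4   60. ]
rotor [256.7 130.2] 0.66 [ 569.7 -292.1    0. ]
48 624 [ 571.30634419 -293.77380106   57.99111574] [ 555.35539075 -309.63435101] [ 586.56128089 -278.18591815]
((570.9633178710938, -293.79425048828125), (30.500635147094727, 31.209012985229492), 72.2295913696289)
14 946 [ 584.49718008 -287.11602862   27.26282125] [ 533.59850268 -324.98345602] [ 608.68761109 -262.87464321]
((571.4692993164062, -294.7589416503906), (81.75889587402344, 26.32389259338379), 36.44358444213867)
```

View pics/w1.png

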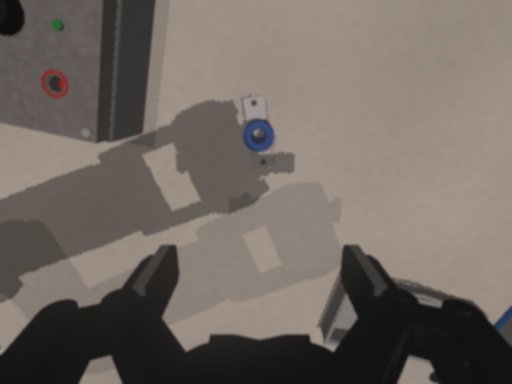

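The wrist picture shows the blue hub at (259,137) with its arms along the column direction, the reset ring at (55,84) and a tray at lower right. The depth gives the hub at (571,-294) with arms at 36°, so I go above it.

>>> send_rows(targets=[{"offset":[3.94,2.15,-4],"spin":0.083},{"offset":[3.94,2.15,-8.5],"spin":0.166},{"offset":[3.94,2.15,-9.5],"spin":0.166},{"offset":[3.94,2.15,-9.5],"spin":0.166},{"offset":[3.94,2.15,-9.5],"spin":0.166}])

```text
time_s: 2.87
eef_pos: [571.3, -293.7, 109.2]
ee_rot: [-0.001, 0.95, 0.312, -0.0]
force: [1.1, -0.2, 1.4]
grip_width: 1.002
grip_force: 0.0
```

```bash
python3 look.py w2 hub_top=60
cat > rot.py <<'E'
from h import *
P=np.load('P.npy'); d=np.load('w.npz'); z=P[...,2]
near=(abs(P[...,0]-571)<50)&(abs(P[...,1]+294)<50)&(d['D']>0)
for lo,hi in((50,70),(14,40)):
    q=P[near&(z>lo)&(z<hi)]; print(len(q),cv2.minAreaRect(q[:,:2].astype(np.float32)),np.median(q[:,2]))
E
python3 rot.py
```

```text
[ 571.3 -293.7  109.2] yaw x axis [ 0.805  0.593 -0.001]
hub_top [257.1 214.4] 0.57 [ 569.7 -291.7   60. ]
1200 ((571.0811157226562, -293.7083435058594), (30.908382415771484, 31.056396484375), 80.52749633789062) 57.93929257020798
1548 ((571.4139404296875, -293.53289794921875), (80.37384796142578, 30.734663009643555), 38.29296875) 27.361597334710353
```

>>> send_rows(targets=[{"offset":[0,0,-3.5],"spin":0},{"offset":[0,0,-6.5],"spin":0},{"offset":[0,0,-8.5],"spin":0},{"offset":[0,0,-8.5],"spin":0}])

```text
time_s: 3.3
eef_pos: [570.5, -293.2, 22.4]
ee_rot: [-0.002, 0.95, 0.312, -0.001]
force: [0.7, -0.3, -0.9]
grip_width: 1.0
grip_force: 0.0
```

>>> send_rows(targets=[{"offset":[0,0,0],"spin":0},{"offset":[0,0,0],"spin":0},{"offset":[0,0,0],"spin":0},{"offset":[0,0,0],"spin":0},{"offset":[0,0,0],"spin":0},{"offset":[0,0,0],"spin":0}], grip=0.2, squeeze=50)

```text
time_s: 3.8
eef_pos: [572.5, -293.8, 25.9]
ee_rot: [0.001, 0.95, 0.313, 0.001]
force: [-1.1, 0.3, 7.1]
grip_width: 0.351
grip_force: 50.6
```

>>> send_rows(targets=[{"offset":[0,0,2],"spin":0},{"offset":[0,0,6],"spin":0},{"offset":[0,0,10],"spin":0},{"offset":[0,0,14],"spin":0},{"offset":[0,0,18],"spin":0},{"offset":[0,0,20],"spin":0},{"offset":[0,0,20],"spin":0},{"offset":[0,0,20],"spin":0}])

```text
time_s: 4.47
eef_pos: [571.8, -293.3, 224.6]
ee_rot: [0.0, 0.95, 0.313, 0.0]
force: [-0.0, -0.3, -1.9]
grip_width: 0.352
grip_force: 50.1
```

```bash
python3 look.py w3 hub_top=238 shaft_tip=147 shaft_seat=104 reset_hole=100
python3 - <<'E'
from h import *
P=np.load('P.npy'); d=np.load('w.npz'); z=P[...,2];s=ctrl.sense();print(s['force'],s['grip_force'],s['grip_width'])
m=(z>180)&(d['D']>0)&(np.hypot(P[...,0]-571,P[...,1]+294)<60)
q=P[m];print(len(q)); h=np.histogram(q[:,2],bins=np.arange(180,300,5));print(h)
E
```

```text
[ 571.8 -293.3  224.6] yaw x axis [0.805 0.594 0.   ]
hub_top [261.3 284.4] 0.6 [ 560.4 -302.   238. ]
reset_hole [ 85.4 110. ] 0.81 [ 535.1 -124.2  100. ]
[ 0.42807251 -0.43314731 -2.01079849] 50.1465872162953 0.3501019341663705
42240
(array([   0,    0,    0,   29,  188,   66,   82,   90,  361, 2051,  454,
        617,  712,  798,  937, 2803,  682,  778, 1238, 3622, 2630, 2065,
       2778]), array([180, 185, 190, 195, 200, 205, 210, 215, 220, 225, 230, 235, 240,
       245, 250, 255, 260, 265, 270, 275, 280, 285, 290, 295]))
```

View pics/w3.png

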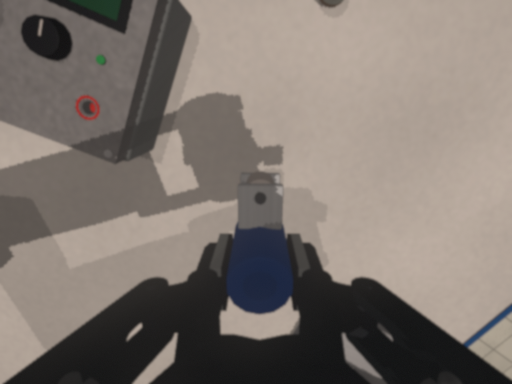

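The picture shows the rotor firmly held, hub at (260,270) between the pads, module reset hole at (87,107). I move so the shaft comes into the wrist view ahead of the rotor.

>>> send_rows(targets=[{"offset":[-0.7,2,1],"spin":0},{"offset":[-2,5.5,1],"spin":0},{"offset":[-3.5,9.2,1],"spin":0},{"offset":[-5,13,1],"spin":0},{"offset":[-6.5,17,1],"spin":0},{"offset":[-8,20.7,1],"spin":0},{"offset":[-9.2,24,1],"spin":0},{"offset":[-9.7,25.4,1],"spin":0}])

```text
time_s: 5.38
eef_pos: [473.0, -36.0, 233.9]
ee_rot: [-0.001, 0.95, 0.314, -0.0]
force: [-0.3, -0.5, -2.3]
grip_width: 0.353
grip_force: 50.4
```

>>> send_rows(targets=[{"offset":[0,0,0],"spin":0},{"offset":[0,0,0],"spin":0},{"offset":[0,0,0],"spin":0}])

```text
time_s: 5.63
eef_pos: [475.3, -40.3, 234.0]
ee_rot: [0.0, 0.95, 0.312, -0.0]
force: [0.6, -0.5, -2.4]
grip_width: 0.353
grip_force: 50.4
```

```bash
python3 look.py w4 hub_top=270 shaft_tip=147 shaft_seat=104 reset_hole=100
python3 - <<'E'
from h import *
P=np.load('P.npy'); d=np.load('w.npz'); z=P[...,2]
n=(np.hypot(P[...,0]-563,P[...,1]-26)<70)&(d['D']>0)
for lo,hi in((135,155),(112,134),(122,132)):
    q=P[n&(z>lo)&(z<hi)]; 
    if len(q): print(lo,len(q),np.median(q,0),q[:,:2].min(0),q[:,:2].max(0))
    if lo==122:
        r=cv2.minEnclosingCircle(q[:,:2].astype(np.float32)); print(r)
q=P[n&(z>94)&(z<106)]; print(np.histogram(q[:,2],bins=12))
E
```

```text
[475.3 -40.3 234. ] yaw x axis [ 0.805  0.593 -0.   ]
hub_top [259.9 287.9] 0.73 [475.2 -39.7 270. ]
shaft_tip [254.4  69.7] 0.65 [553.6  22.8 147. ]
shaft_seat [250.9  75. ] 0.97 [551.2  25.8 104. ]
reset_hole [361.9 180.2] 0.89 [ 537.9 -122.   100. ]
135 200 [551.807468    23.41411741 142.07844843] [546.39563163  18.03203292] [557.98985421  29.53693373]
112 4701 [575.96624582  39.31710236 126.18018288] [510.53945383 -31.94459767] [608.03221417  79.58399465]
122 4012 [575.70091825  37.22493163 126.35344402] [510.53945383 -31.94459767] [608.03221417  79.58399465]
((552.4899291992188, 23.930496215820312), 55.943851470947266)
(array([  88,  881, 3069, 4495, 2813,  682,  200,  305,  219,   87,   43,
         55]), array([ 96.04405897,  96.87088444,  97.69770991,  98.52453538,
        99.35136085, 100.17818632, 101.00501179, 101.83183726,
       102.65866273, 103.4854882 , 104.31231367, 105.13913914,
       105.96596461]))
```

View pics/w4.png

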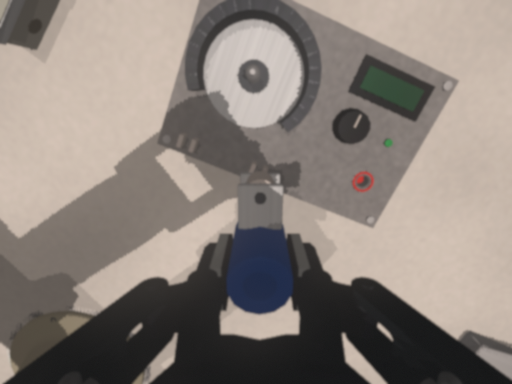

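The picture shows the shaft at (253,75) inside the raceway and the reset hole at (362,181). Ring fit and shaft depth agree at (552.4, 23.8), with the ring radius 56 as given. I move over it.

>>> send_rows(targets=[{"offset":[2.2,1.8,0],"spin":0},{"offset":[4.8,4,0],"spin":0},{"offset":[7,5.8,-1.5],"spin":0},{"offset":[7.7,6.4,-3.4],"spin":0},{"offset":[7.7,6.4,-4.5],"spin":0},{"offset":[7.7,6.4,-4.5],"spin":0},{"offset":[7.7,6.4,-4.5],"spin":0}])

```text
time_s: 6.47
eef_pos: [551.8, 24.3, 189.1]
ee_rot: [-0.0, 0.95, 0.312, -0.0]
force: [0.3, 0.9, -1.5]
grip_width: 0.347
grip_force: 50.4
```

```bash
python3 look.py w5 hub_top=224
python3 - <<'E'
from h import *
print(ctrl.sense()['force'])
for n in('scene','side'):
    p,D=ctrl.capture(n);K,T=cam(n);save(n+'5',p)
    for q,z in(('hub_top',224),('shaft_tip',147)):
        for r in ctrl.place_of(n,q)[:1]: print(n,q,r['uv'],r['conf'],ray(K,T,r['uv'],z))
    P=deproj(K,T,D); m=(abs(P[...,0]-552)<30)&(abs(P[...,1]-24)<30)&(P[...,2]>104)&(P[...,2]<160)
    q=P[m]; print(len(q)); 
    hsv=cv2.cvtColor(p,cv2.COLOR_RGB2HSV); b=(hsv[...,0]>100)&(hsv[...,0]<130)&(hsv[...,1]>150)&(P[...,0]>480)&(P[...,0]<640)&(abs(P[...,1]-24)<60)
    q=P[b]; print('blue',len(q), q.min(0) if len(q) else '',q.max(0) if len(q) else '', np.median(q,0))
    for h in range(104,160,6):
        q=P[m&(P[...,2]>=h)&(P[...,2]<h+6)&(np.hypot(P[...,0]-552,P[...,1]-24)<15)]
        if len(q): print(h,len(q),q[:,:2].mean(0))
a=cv2.resize(p[130:230,240:360],(720,600),interpolation=2);save('side5c',a)
E
```

```text
[551.8  24.3 189.1] yaw x axis [ 0.805  0.594 -0.001]
hub_top [261.5 286.2] 0.79 [552.3  24.4 224. ]
[ 0.96987551 -1.18772416 -2.06658977]
scene hub_top [211.9, 197.6] 0.7 [751.15411868   9.50971858 224.        ]
scene shaft_tip [229.0, 162.0] 0.91 [552.95222168  24.39038452 147.        ]
83
blue 177 [539.58182543 -15.06943764 167.16778344] [595.83116045  56.34659571 356.70994961] [564.25952286  24.78223669 220.4884293 ]
104 29 [555.51284138  25.68744549]
110 6 [556.12446555  24.42764871]
116 7 [555.86732465  25.27246708]
122 6 [555.38113321  23.06458399]
128 7 [555.64259154  25.00370282]
134 7 [556.67061095  23.0325366 ]
140 8 [555.99618702  22.09014439]
146 1 [554.32660463  21.86327394]
side hub_top [301.1, 153.6] 0.61 [546.29108103  31.26614808 224.        ]
side shaft_tip [297.2, 173.9] 0.91 [555.61104875  32.87067913 147.        ]
43
blue 0   [nan nan nan]
104 9 [549.54534996  26.65802971]
110 4 [550.81754363  26.60962163]
116 7 [547.14041965  25.84588898]
122 7 [549.70195503  27.67785955]
128 5 [549.635248    26.36384513]
134 6 [548.58265166  26.18540859]
140 3 [551.04917958  22.49555606]
  return _methods._mean(a, axis=axis, dtype=dtype,
  ret = um.true_divide(
```

View pics/side5c.png

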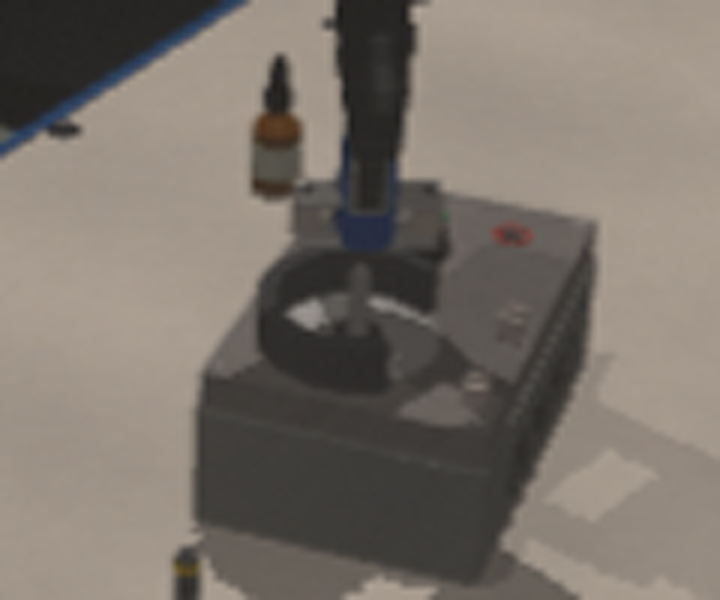

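The side crop shows the rotor upright above the shaft, roughly centred (hub bottom about (367,240), shaft tip (360,268)). I descend onto the taper and watch the force.

>>> send_rows(targets=[{"offset":[0.05,-0.05,-1],"spin":0},{"offset":[0.05,-0.05,-1.8],"spin":0},{"offset":[0.05,-0.05,-2.6],"spin":0},{"offset":[0.05,-0.05,-2.6],"spin":0}])

```text
time_s: 7.2
eef_pos: [552.1, 24.1, 161.1]
ee_rot: [-0.0, 0.95, 0.312, -0.001]
force: [2.2, -0.4, -4.4]
grip_width: 0.349
grip_force: 50.4
```

>>> send_rows(targets=[{"offset":[0,0,-0.6],"spin":0},{"offset":[0,0,-1.2],"spin":0},{"offset":[0,0,-1.8],"spin":0},{"offset":[0,0,-1.8],"spin":0}])

```text
time_s: 7.53
eef_pos: [552.2, 24.2, 144.1]
ee_rot: [-0.0, 0.95, 0.313, -0.0]
force: [1.4, -0.2, -3.7]
grip_width: 0.354
grip_force: 50.5
```

>>> send_rows(targets=[{"offset":[0,0,-0.6],"spin":0},{"offset":[0,0,-1.2],"spin":0},{"offset":[0,0,-1.4],"spin":0},{"offset":[0,0,-1.4],"spin":0}])

```text
time_s: 7.87
eef_pos: [552.2, 24.1, 130.6]
ee_rot: [-0.0, 0.95, 0.313, -0.0]
force: [-0.5, -0.1, -3.5]
grip_width: 0.352
grip_force: 50.5
```

>>> send_rows(targets=[{"offset":[0,0,-0.15],"spin":0},{"offset":[0,0,-0.15],"spin":0}])

```text
time_s: 8.03
eef_pos: [552.3, 24.1, 130.0]
ee_rot: [-0.0, 0.95, 0.313, -0.0]
force: [0.5, -0.3, -2.4]
grip_width: 0.35
grip_force: 50.8
```

>>> send_rows(targets=[{"offset":[0,0,-0.2],"spin":0},{"offset":[0,0,-0.2],"spin":0}])

```text
time_s: 8.2
eef_pos: [552.4, 24.2, 129.9]
ee_rot: [0.0, 0.95, 0.313, 0.0]
force: [-7.2, 1.7, 15.2]
grip_width: 0.349
grip_force: 52.7
```

>>> send_rows(targets=[{"offset":[0,0,-0.2],"spin":0},{"offset":[0,0,-0.2],"spin":0}])

```text
time_s: 8.37
eef_pos: [552.5, 24.2, 129.7]
ee_rot: [0.001, 0.95, 0.313, 0.001]
force: [-14.3, 2.1, 31.4]
grip_width: 0.351
grip_force: 54.7
```

>>> send_rows(targets=[{"offset":[0,0,0.3],"spin":0},{"offset":[0,0,0.3],"spin":0},{"offset":[0,0,0.3],"spin":0},{"offset":[0,0,0.3],"spin":0}], grip=0.6)

```text
time_s: 8.7
eef_pos: [552.2, 24.1, 128.4]
ee_rot: [-0.0, 0.95, 0.313, -0.0]
force: [0.2, 0.1, -0.0]
grip_width: 0.596
grip_force: 0.0
```

>>> send_rows(targets=[{"offset":[0,0,2],"spin":0},{"offset":[0,0,5],"spin":0},{"offset":[0,0,9],"spin":0},{"offset":[0,0,9],"spin":0},{"offset":[0,0,9],"spin":0}])

```text
time_s: 9.12
eef_pos: [553.1, 24.0, 220.3]
ee_rot: [0.001, 0.95, 0.313, 0.002]
force: [0.3, -0.7, -0.5]
grip_width: 0.6
grip_force: 0.0
```

```bash
python3 look.py w6 hub_top=164 reset_hole=100
python3 - <<'E'
from h import *
P=np.load('P.npy'); d=np.load('w.npz'); z=P[...,2]
n=(np.hypot(P[...,0]-552,P[...,1]-24)<45)&(d['D']>0)
for lo,hi in((150,175),):
    q=P[n&(z>lo)&(z<hi)];print(len(q),cv2.minAreaRect(q[:,:2].astype(np.float32)),np.median(q[:,2]))
E
```

```text
[553.1  24.  220.3] yaw x axis [0.805 0.594 0.003]
hub_top [259.  210.4] 0.66 [552.8  25.  164. ]
reset_hole [361.  274.8] 0.83 [ 537.7 -122.6  100. ]
1215 ((551.4268798828125, 23.984575271606445), (30.83555793762207, 31.07241439819336), 42.436546325683594) 161.8269776727775
```

View pics/w6.png

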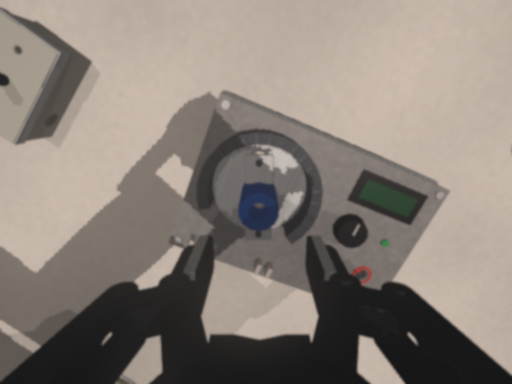

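The picture shows the rotor seated in the raceway, hub at (259,205), fingers off; hub top reads 162 with the known -2 mm bias, so it is home. Now to the probe.

>>> send_rows(targets=[{"offset":[-1.6,3.1,2],"spin":0},{"offset":[-3.5,6.5,4],"spin":0},{"offset":[-5.2,10,4],"spin":0},{"offset":[-7,13.4,4],"spin":0},{"offset":[-9,17,4],"spin":0},{"offset":[-10.8,20.5,4],"spin":0},{"offset":[-11.6,22,4],"spin":0},{"offset":[-11.6,22,4],"spin":0}], grip=0.7)

```text
time_s: 9.93
eef_pos: [434.3, 246.7, 257.7]
ee_rot: [-0.0, 0.949, 0.315, -0.001]
force: [0.2, -0.3, -1.6]
grip_width: 0.698
grip_force: 0.0
```

>>> send_rows(targets=[{"offset":[0,0,0],"spin":0},{"offset":[0,0,0],"spin":0},{"offset":[0,0,0],"spin":0}])

```text
time_s: 10.18
eef_pos: [436.9, 243.1, 258.2]
ee_rot: [0.0, 0.95, 0.312, -0.0]
force: [0.4, -0.3, -0.3]
grip_width: 0.7
grip_force: 0.0
```

```bash
python3 look.py w7 tin_hole=60 probe=10 tin=0
python3 - <<'E'
from h import *
P=np.load('P.npy'); d=np.load('w.npz'); z=P[...,2]
n=(np.hypot(P[...,0]-485,P[...,1]-280)<60)&(d['D']>0)
for lo,hi in((70,90),(90,110),(110,130),(130,138),(138,160)):
    q=P[n&(z>lo)&(z<hi)];print(lo,len(q),np.median(q,0),q.min(0),q.max(0)) if len(q) else 0
q=P[n&(z>52)&(z<66)];print(len(q),cv2.minAreaRect(q[:,:2].astype(np.float32)),np.median(q[:,2]))
E
```

```text
[436.9 243.1 258.2] yaw x axis [ 0.806  0.593 -0.001]
tin_hole [250.1 112.6] 0.64 [482.7 291.   60. ]
probe [476.2 210.5] 0.65 [564.9 -60.6  10. ]
probe [252.5 107.9] 0.53 [486.9 292.1  10. ]
tin [252.  112.7] 0.91 [481.1 289.    0. ]
70 6 [487.66281266 289.31060256  87.69980181] [484.79491255 285.03963781  79.63797313] [487.95125738 294.35958883  89.88822418]
90 9 [486.78395991 288.1111016  102.96086589] [485.04780186 283.63590444  95.18159921] [487.89226388 293.3705066  105.77205058]
110 11 [487.28346148 290.29979602 120.13263413] [484.83109222 285.84258035 110.04588551] [487.85380418 294.23537496 123.03997051]
130 2 [487.74996825 287.94898218 136.10610028] [487.63822408 287.32687842 135.53330062] [487.86171242 288.57108595 136.67889994]
138 162 [481.82541542 288.92869826 142.96012124] [475.2991418  282.82123695 138.51518597] [487.62883877 294.72326185 146.12189954]
5240 ((481.74993896484375, 288.9392395019531), (66.90921783447266, 112.99156188964844), 89.01881408691406) 58.24283045842694
```

View pics/w7.png

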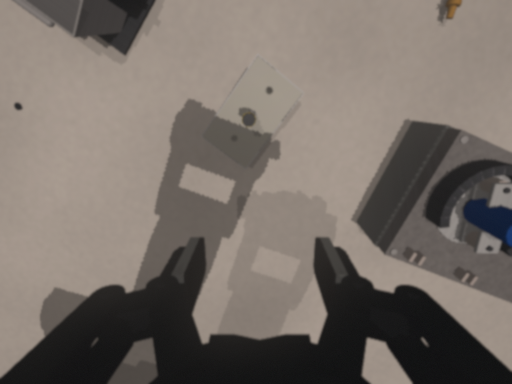

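The picture shows the probe's end at (249,118) on the tin's lid; depth gives its top at (482, 289, 145). I go over it, then down.

>>> send_rows(targets=[{"offset":[2,2,-1],"spin":0},{"offset":[4,4,-4],"spin":0},{"offset":[4.5,4.6,-7.5],"spin":0},{"offset":[4.5,4.6,-8],"spin":0},{"offset":[4.5,4.6,-8],"spin":0},{"offset":[4.5,4.6,-8],"spin":0}])

```text
time_s: 10.88
eef_pos: [481.6, 289.7, 180.3]
ee_rot: [0.0, 0.95, 0.312, 0.001]
force: [0.2, 0.2, -0.2]
grip_width: 0.701
grip_force: 0.0
```

```bash
python3 look.py w8
python3 - <<'E'
from h import *
P=np.load('P.npy'); d=np.load('w.npz'); z=P[...,2]
n=(np.hypot(P[...,0]-482,P[...,1]-289)<25)&(d['D']>0)
for lo,hi in((70,137),(138,150),):
    q=P[n&(z>lo)&(z<hi)];print(lo,len(q),np.median(q,0),q.min(0),q.max(0))
E
```

```text
[481.6 289.7 180.3] yaw x axis [0.805 0.594 0.001]
70 388 [486.21994517 292.49503283 109.81133412] [477.39880914 284.37407931  70.17054644] [487.94486114 295.46168807 136.95045301]
138 264 [482.43612245 289.53100979 143.01033675] [475.97544282 283.04017385 138.176886  ] [487.73066334 295.1774682  144.82922162]
```

>>> send_rows(targets=[{"offset":[0.05,0,-3.5],"spin":0},{"offset":[0.05,0,-7],"spin":0},{"offset":[0.05,0,-9.2],"spin":0},{"offset":[0.05,0,-9.2],"spin":0},{"offset":[0.05,0,-9.2],"spin":0}])

```text
time_s: 11.35
eef_pos: [482.4, 290.0, 88.5]
ee_rot: [-0.0, 0.95, 0.312, 0.001]
force: [-0.2, -1.0, 0.7]
grip_width: 0.702
grip_force: 0.0
```

>>> send_rows(targets=[{"offset":[0,0,0],"spin":0},{"offset":[0,0,0],"spin":0},{"offset":[0,0,0],"spin":0},{"offset":[0,0,0],"spin":0},{"offset":[0,0,0],"spin":0},{"offset":[0,0,0],"spin":0},{"offset":[0,0,0],"spin":0}], grip=0, squeeze=60)

```text
time_s: 11.93
eef_pos: [482.4, 290.4, 87.9]
ee_rot: [-0.0, 0.95, 0.313, 0.001]
force: [-1.0, -0.2, 6.8]
grip_width: 0.121
grip_force: 58.4
```

>>> send_rows(targets=[{"offset":[0,0,2],"spin":0},{"offset":[0,0,5],"spin":0},{"offset":[0,0,8.5],"spin":0},{"offset":[0,0,12],"spin":0},{"offset":[0,0,16],"spin":0},{"offset":[0,0,18],"spin":0},{"offset":[0,0,18],"spin":0},{"offset":[0,0,18],"spin":0}])

```text
time_s: 12.6
eef_pos: [481.9, 290.2, 267.2]
ee_rot: [-0.0, 0.95, 0.313, 0.001]
force: [0.1, -0.3, -1.9]
grip_width: 0.12
grip_force: 58.9
```

```bash
python3 look.py w9 probe_tip=189
python3 - <<'E'
from h import *
for n in('scene','side'):
    p,D=ctrl.capture(n);K,T=cam(n);save(n+'9',p)
    for r in ctrl.place_of(n,'probe_tip')[:1]: print(n,r['uv'],r['conf'],ray(K,T,r['uv'],189))
    u=K@(np.linalg.inv(T)@[482.4,290,210,1])[:3];u=(u/u[2]).astype(int);print(u)
    c=cv2.resize(p[u[1]-35:u[1]+35,u[0]-30:u[0]+30],(360,420),interpolation=2)
    o=c if n=='scene' else np.hstack([o,c])
save('tip9',o)
E
```

```text
[481.9 290.2 267.2] yaw x axis [0.805 0.594 0.001]
probe_tip [257.6 204.8] 0.7 [477.8 290.  189. ]
probe_tip [444.2  50.9] 0.66 [648.8 252.5 189. ]
scene [329.1, 138.8] 0.5 [491.67129515 293.32575985 189.        ]
[328 130   1]
side [306.0, 203.3] 0.54 [416.58180879 211.70352611 189.        ]
[270 202   1]
```

View pics/tip9.png

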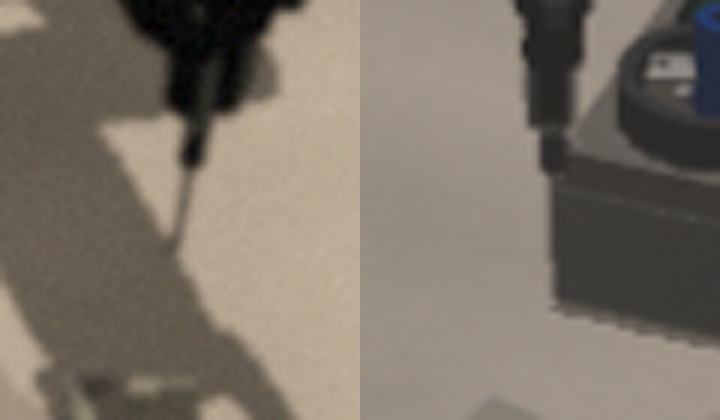

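The left crop shows the shank from about (190,160) to the tip at (172,250), possibly tilted. I compare this with the projection of a vertical probe.

Run:
```python
from h import *
for n in('scene','side','wrist'):
    K,T=cam(n)
    for z in(189,239,262):
        u=K@(np.linalg.inv(T)@[482.0,290.2,z,1])[:3]; print(n,z,np.round(u[:2]/u[2],1))
    for dx,dy in((10,0),(0,10)):
        u=K@(np.linalg.inv(T)@[482.0+dx,290.2+dy,189,1])[:3]; print('  tip+',dx,dy,np.round(u[:2]/u[2],1))
p=cv2.imread('pics/w9.png'); cv2.imwrite('pics/w9c.png',cv2.resize(p[140:340,190:330],(560,600)[:2] if 0 else (420,600),interpolation=2))
```

```text
scene 189 [327.7 136.5]
scene 239 [330.4 121.6]
scene 262 [331.7 114.4]
  tip+ 10 0 [328.  138.8]
  tip+ 0 10 [331.3 136.6]
side 189 [270.5 208.5]
side 239 [270.7 193.3]
side 262 [270.8 186. ]
  tip+ 10 0 [267.5 207.3]
  tip+ 0 10 [268.4 210.3]
wrist 189 [260.5 200.8]
wrist 239 [260.8 226.8]
wrist 262 [261. 244.]
  tip+ 10 0 [267.8 191.4]
  tip+ 0 10 [250.6 193.9]
```

View pics/w9c.png

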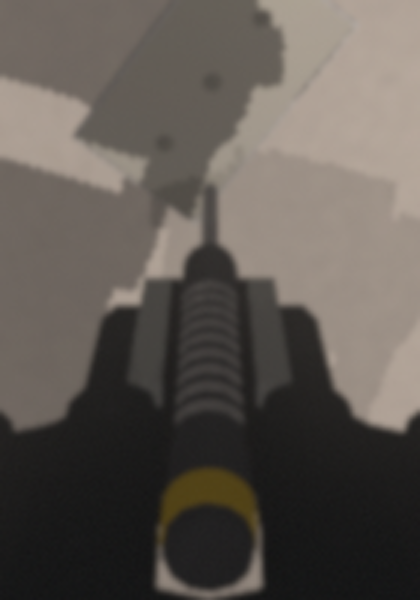

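The wrist crop shows the probe upright between the pads, tip at (260,202) of the full image against (260.5,200.8) expected. It's vertical and under the TCP within about 1 mm, so I carry it to the reset hole.

>>> send_rows(targets=[{"offset":[0.4,-3,0],"spin":0},{"offset":[0.9,-6.5,0],"spin":0},{"offset":[1.4,-10,0],"spin":0},{"offset":[1.9,-13.5,0],"spin":0},{"offset":[2.3,-17,0],"spin":0},{"offset":[2.8,-20.5,0],"spin":0},{"offset":[3.3,-24,0],"spin":0},{"offset":[3.7,-27,0],"spin":0}])

```text
time_s: 13.57
eef_pos: [518.7, 18.0, 266.3]
ee_rot: [-0.0, 0.95, 0.312, -0.0]
force: [0.5, 0.3, -0.3]
grip_width: 0.121
grip_force: 58.9
```

>>> send_rows(targets=[{"offset":[0.5,-4,0],"spin":0},{"offset":[1,-7.5,0],"spin":0},{"offset":[1.5,-11,0],"spin":0},{"offset":[1.9,-13.5,0],"spin":0},{"offset":[1.9,-14.2,-3],"spin":0},{"offset":[1.9,-14.2,-5.5],"spin":0},{"offset":[1.9,-14.2,-5.5],"spin":0},{"offset":[1.9,-14.2,-5.5],"spin":0}])

```text
time_s: 14.23
eef_pos: [537.5, -121.7, 211.2]
ee_rot: [-0.001, 0.95, 0.313, -0.001]
force: [0.3, -0.1, -0.1]
grip_width: 0.122
grip_force: 58.9
```

```bash
python3 look.py wa probe_tip=134 reset_hole=100
python3 - <<'E'
from h import *
K,T=cam('wrist'); s=ctrl.sense(); print(s['eef_pos'],s['force'])
for q in ([*s['eef_pos'][:2],s['eef_pos'][2]-78,1],[537.7,-122.4,100,1]):
    u=K@(np.linalg.inv(T)@q)[:3]; print(np.round(u[:2]/u[2],1))
p=cv2.imread('pics/wa.png'); cv2.imwrite('pics/wac.png',cv2.resize(p[130:250,190:330],(700,600),interpolation=2))
E
```

```text
[ 537.5 -121.7  211.2] yaw x axis [ 0.805  0.594 -0.001]
probe_tip [258.8 202.8] 0.69 [ 535.5 -121.4  134. ]
reset_hole [260.9 189.9] 0.61 [ 536.8 -122.7  100. ]
[ 538.51195339 -121.77087421  213.53234994] [-0.05791673  1.06976676 -0.57931013]
[260.1 201. ]
[259.9 189.4]
```

View pics/wac.png

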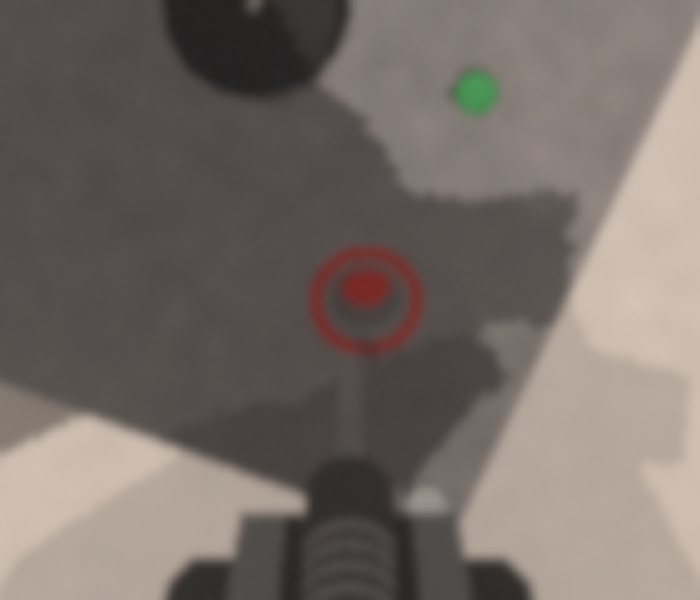

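Run:
```python
from h import *
for f in('w6','wa'):
    p=cv2.imread(f'pics/{f}.png'); h=cv2.cvtColor(p,cv2.COLOR_BGR2HSV)
    m=(((h[...,0]<8)|(h[...,0]>172))&(h[...,1]>110)&(h[...,2]>50)).astype(np.uint8)
    n,l,st,c=cv2.connectedComponentsWithStats(m); 
    pts=cv2.findNonZero(m); e=cv2.boundingRect(pts); print(f,e,[(st[i],c[i]) for i in range(1,n) if st[i][4]>8])
    if f=='wa':
        K,T=cam('wrist')
        i=1+np.argmax(st[1:,2]); x,y,w,hh,_=st[i]; uv=(x+(w-1)/2,y+(hh-1)/2); print(uv,ray(K,T,uv,100))
        g=cv2.cvtColor(p,cv2.COLOR_BGR2GRAY).astype(int)
        for r in range(200,222,4): print(r,g[r,250:272])
```

```text
w6 (352, 267, 20, 17) [(array([352, 267,  20,  17, 116], dtype=int32), array([362.28448276, 272.79310345]))]
wa (252, 179, 22, 22) [(array([252, 179,  22,  22, 138], dtype=int32), array([262.26086957, 189.20289855])), (array([258, 183,  10,   8,  61], dtype=int32), array([262.63934426, 186.85245902]))]
(np.float64(262.5), np.float64(189.5)) [ 539.05190201 -124.44410347  100.        ]
200 [79 79 79 79 78 77 77 77 76 76 74 70 66 63 63 66 70 70 71 71 71 72]
204 [80 80 80 80 80 80 79 79 80 80 79 77 74 70 68 68 67 67 68 68 68 68]
208 [78 77 74 71 70 69 69 73 78 80 79 76 73 70 68 68 66 68 68 68 67 67]
212 [67 68 68 68 68 69 70 73 77 78 78 76 72 68 66 67 67 68 68 68 68 67]
216 [69 69 69 69 70 69 70 72 76 77 77 76 74 69 68 69 69 68 68 68 68 68]
220 [68 67 69 69 69 68 68 70 71 71 72 72 70 67 67 68 68 68 68 68 68 68]
```

>>> send_rows(targets=[{"offset":[0.16,-0.22,-1.5],"spin":0},{"offset":[0.16,-0.22,-2.6],"spin":0},{"offset":[0.16,-0.22,-2.6],"spin":0},{"offset":[0.16,-0.22,-2.6],"spin":0}])

```text
time_s: 14.72
eef_pos: [539.7, -123.9, 186.8]
ee_rot: [0.0, 0.95, 0.313, 0.0]
force: [0.8, -0.5, -0.5]
grip_width: 0.122
grip_force: 58.9
```

```bash
python3 look.py wb probe_tip=108 reset_hole=100
python3 - <<'E'
from h import *
p=cv2.imread('pics/wb.png'); h=cv2.cvtColor(p,cv2.COLOR_BGR2HSV)
m=(((h[...,0]<8)|(h[...,0]>172))&(h[...,1]>110)&(h[...,2]>50)).astype(np.uint8)
print(cv2.boundingRect(cv2.findNonZero(m)))
K,T=cam('wrist'); s=ctrl.sense()
u=K@(np.linalg.inv(T)@[*s['eef_pos'][:2],s['eef_pos'][2]-78,1])[:3]; print(s['eef_pos'],s['force'],np.round(u[:2]/u[2],1))
cv2.imwrite('pics/wbc.png',cv2.resize(p[160:240,220:300],(600,600),interpolation=2))
E
```

```text
[ 539.7 -123.9  186.8] yaw x axis [0.804 0.594 0.   ]
probe_tip [258.2 201.9] 0.8 [ 537.9 -123.2  108. ]
reset_hole [256.9 197. ] 0.65 [ 538.4 -121.4  100. ]
(247, 188, 25, 22)
[ 539.9247019  -124.12502737  187.08183832] [-0.0324025  -0.52933056 -1.0120551 ] [260.1 201. ]
```

View pics/wbc.png

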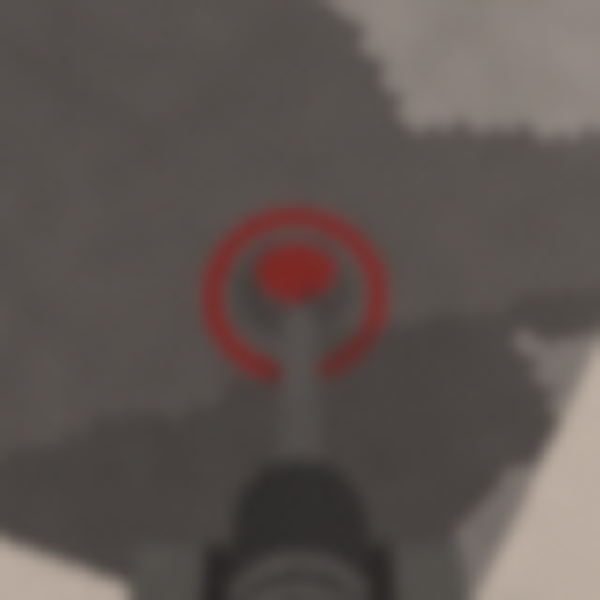

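The crop shows the tip at about (300,302), ring centre (295,295): the tip needs about 2 mm back along the tool x. I correct and enter.

>>> send_rows(targets=[{"offset":[-0.18,-0.08,0],"spin":0},{"offset":[-0.18,-0.08,-0.7],"spin":0},{"offset":[-0.18,-0.08,-1.4],"spin":0},{"offset":[-0.18,-0.08,-1.8],"spin":0},{"offset":[-0.18,-0.08,-1.8],"spin":0}])

```text
time_s: 15.28
eef_pos: [537.2, -124.7, 166.4]
ee_rot: [-0.001, 0.95, 0.313, -0.001]
force: [-0.4, -0.3, -0.3]
grip_width: 0.119
grip_force: 58.9
```

>>> send_rows(targets=[{"offset":[0,0,-0.2],"spin":0},{"offset":[0,0,-0.4],"spin":0},{"offset":[0,0,-0.4],"spin":0}])

```text
time_s: 15.53
eef_pos: [537.7, -124.9, 163.7]
ee_rot: [0.0, 0.95, 0.313, 0.0]
force: [-1.3, 0.3, 1.7]
grip_width: 0.127
grip_force: 59.2
```

>>> send_rows(targets=[{"offset":[0,0,-0.2],"spin":0},{"offset":[0,0,-0.2],"spin":0}])

```text
time_s: 15.7
eef_pos: [537.8, -124.9, 161.9]
ee_rot: [0.0, 0.95, 0.313, 0.0]
force: [-0.0, 0.1, 3.3]
grip_width: 0.121
grip_force: 59.2
```

>>> send_rows(targets=[{"offset":[0,0,-0.15],"spin":0},{"offset":[0,0,-0.15],"spin":0}])

```text
time_s: 15.87
eef_pos: [537.8, -124.9, 160.6]
ee_rot: [0.0, 0.95, 0.313, 0.0]
force: [-0.6, 0.3, 5.6]
grip_width: 0.126
grip_force: 59.6
```

>>> send_rows(targets=[{"offset":[0,0,-0.1],"spin":0},{"offset":[0,0,-0.1],"spin":0},{"offset":[0,0,-0.1],"spin":0}])

```text
time_s: 16.12
eef_pos: [538.0, -125.0, 160.3]
ee_rot: [0.001, 0.95, 0.313, 0.001]
force: [-1.0, 1.1, 9.1]
grip_width: 0.122
grip_force: 60.1
```

>>> send_rows(targets=[{"offset":[0,0,-0.05],"spin":0},{"offset":[0,0,-0.05],"spin":0},{"offset":[0,0,-0.05],"spin":0}])

```text
time_s: 16.37
eef_pos: [538.1, -125.0, 160.2]
ee_rot: [0.001, 0.95, 0.313, 0.001]
force: [-2.2, 1.7, 11.7]
grip_width: 0.122
grip_force: 60.3
```

The button is at its hard stop: force rose gradually over about 5 mm of travel, then stiffly. Handing in.

```bash
python3 -c "
from rig import ctrl
s=ctrl.sense();print(s['eef_pos'],s['force'],s['grip_force'])
print(ctrl.finish_job())"
```

```text
[ 538.12216011 -125.04785424  160.1669657 ] [-2.23634553  1.74819129 11.71992049] 60.29741406440735
the job is handed in; nothing more can be done
None
```

I handed the job in at about 16 s: the rotor is home on the shaft and let go, and the probe is still gripped, holding the reset button against its hard stop with about 12 N; the hand-in returned no verdict.

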